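Catch two polished dice from the tumbler chute

TASK

Pick up the box-shaped walnut scoop by its handle, hold it level under the mouth of the tumbler's tilted chute and push the hanging paddle back with the scoop's front wall, so that the gate tips open and both horn dice slide off into the held scoop. Draw the scoop away and set it back down flat on the counter about where you found it, with both dice in it, and let go.

Things in the scene. Friction and masses are not known exactly. Their poses are not given: they have to be found in the camera images.
- scoop: Open-topped walnut box scoop, 130 mm long (x), 100 wide (y), 50 high, walls and floor 6 mm, 0.2 kg. Origin: centre of the underside of the 130 x 100 box (handle not counted). x points from the handle to the front wall (outer face at x = +65 mm), z up. Stands left or right in front of the chute, handle roughly towards the robot; a round bowl of like size stands on the other side.
- scoop_handle (a point): Point to grip on the scoop's handle, a straight walnut block 20 mm wide (scoop y), 61 mm long out from the middle of the rear wall (scoop x -65 to -126 mm), from 12 to 62 mm above the underside, 12 mm higher than the rim. This point: scoop x = -98 mm, z = 42 mm. Take it from above, fingers closing along scoop y.
- chute: Fixed wooden-drum tumbler with a straight brass chute sloping down at 35 degrees towards the robot, 38 mm wide inside, 150 long. Origin: on the counter straight below the gate's pivot at the chute's mouth. x points from the mouth back under the chute (away from the robot, within about 20 degrees), z up. Below the chute all is free back to x = +85 mm, where the stand begins.
- gate_pivot (a point): Pivot of the brass gate, 190 mm above the chute's origin; axes as the chute's. A 20 mm leaf above it stops the dice; the 34 mm wide paddle hangs 50 mm below, leaning to -x (lower edge x -25, z -43 mm). Push it to +x, about 1 N, sprung: with the pushing rim 25 mm below the pivot and its face at x = +35 mm the gate is open; stop 10 mm later. The dice take about 1 s and drop at x -70 to 0 mm.
- die_a: Polished horn die, a 24 mm cube with rounded edges, 20 g, origin at its centre. It starts in the chute, resting against the gate.
- die_b: The same kind of die, origin at its centre; it starts in the chute just uphill of the other.
Things that resemble listed ones, but are neither listed nor needed, are in the scene too. Leave any blue or yellow look-alike of the die_a alone.

How it is judged:
By the outcome, as a careful person would: the job done as asked, in the order asked, and still so for the second after the job is handed in, with the robot touching nothing.
It also fails if it takes over 51 s, if anything falls off the work surface, if the arm or the gripper's body presses on something with over 40 N, if the wrist force passes 120 N, or if a joint passes its speed limit or range.

ROBOT

A 6-joint arm with a two-finger parallel gripper is mounted at the origin on the work surface. World frame = base frame: x ahead of the robot, y to its left, z up, the work surface at z = 0. Lengths are in mm, angles in rad, forces in N, time in s.
With the tool pointing down it reaches from about 275 to 850 mm from the base axis. Payload 19 kg.
Tool frame: the origin (TCP) lies at the very end of the fingers, on their centre line; the grasp point (between the pads) lies 19 mm behind it (r.tcp_to_grasp is the distance from the TCP to the grasp point, in mm); z points along the fingers, y is the direction in which the jaws open and shut (so a half turn about z gives the same grasp; the last joint's range is limited). The gripper opens to 85 mm and grips with 20 to 120 N. Pads are 22 mm wide; open, the fingers measure 114 mm over their backs; the gripper's body (76 mm by 85 mm) begins 54 mm behind the grasp point. The pads swing forward as they close: fully open they stand 13 mm farther back than shut.
Start: joints at [1.149, 0.15, 1.437, -0, 1.554, -0.134], TCP at [163.213, 551.316, 210.167] pointing down, gripper open.
Joint ranges: [-2.8, 2.8], [-0.68, 2.1], [0.12, 2.68], [-1.39, 4.53], [0.16, 2.79], [-2.81, 2.81]. Speed limits (rad/s): [1.89, 1.89, 2.22, 3.01, 3.01, 3.01].

INTERFACE

Orientations are given as a unit quaternion [w, x, y, z].
In Python, from rig import r, kinematics, get_image, camera_params, finder gives the robot as it stands. Calls block until the motion is done:
- r.goto(position, orientation): joint-space move of the TCP to a pose.
- r.movel(position, rate=150, orientation=None, f_stop=None): straight line of the TCP; orientation=None keeps the orientation; rate is the mean speed in mm/s. With f_stop (N) it stops when the force on the tool has changed by that much, and returns True; else False.
- r.goto_joints(angles): joint-space move.
- r.grip(opening, force=None): opening from 0.0 (shut) to 1.0 (fully open); force is the grip in N (None keeps the last); returns when the fingers have stopped.
- r.dwell(seconds).
- kinematics.inverse_kinematics(position, orientation): joint angles nearest the present ones, or None.
- r.get_obs(): the state.
- get_image(name): name is "side" or "top"; returns the picture (480x640x3 uint8, blue, green, red); there is no depth.
- camera_params(name): a dict with "intrinsics" (3x3 intrinsics, pixels), "position" and "orientation" of the camera in the world. Camera axes: x right, y up, looking along -z (the intrinsics and any distortion apply to the point x, -y, -z); pixel columns grow to the right and rows downward; lengths in mm; the calibration is good to about 2 mm. A picture is of the moment at which its call begins. camera_params takes no time and is no camera call.
A pose or a line that the arm cannot do raises r.PlanningError and nothing moves.
- r.job_done(): hands the job in, once; it reports no verdict.
Trained networks look in the newest picture that a camera, given by its name, has taken for a name from the list of things; names that differ only in an ending like _2 or _b are one class to them, and where a whole thing is asked for, a point or a joint stands for the part that bears it (a point fixed in the world has none). Each returns a list of dicts, best first, with "conf" (0 to 1); they miss things now and then, are a little off and sometimes report something else, mostly with a low value. They report only what shows in the picture. A call takes as long as a camera call. They do not tell look-alikes from the thing itself.
- finder.recognise(camera, name): "extent" ([left, top, right, bottom] in pixels, round what is visible of it).
- finder.trace(camera, name): "pixels" (480x640 bool, what is visible of it) and "extent" ([left, top, right, bottom] in pixels, round what is visible of it).
The state is a dict: "t": time; "q": joint angles; "qd": joint speeds; "tau": joint torques, N m; "ee_pos": TCP position; "eef_rot": TCP orientation; "wrist_force": force on the tool from outside, world axes, zero at the start; "moment": the same for the moment, N m; "grip_width": opening from 0.0 (shut) to 1.0 (fully open).
Only numpy, scipy, OpenCV 4.12 (cv2) and the standard library are available. Lean on these libraries where they do the work, as an engineer would, in place of code of your own. Each camera call takes 0.05 s, during which the arm holds its last target.

## Working session

There is one attempt and no reset: what is moved stays moved. The work goes in short steps, each a Python script; the robot and the scene stay as the last script left them, time stands still between calls to the robot, and variables do not carry over. Pictures are saved under pics/ and viewed, and the job is handed in when it is done.

```bash
ls; mkdir -p pics; python3 - <<'E'
from rig import r,get_image,camera_params
import cv2
for n in("top","side"):
    cv2.imwrite(f"pics/{n}0.png",get_image(n)); p=camera_params(n); print(n,p)
o=r.get_obs();print(o['t'],o['ee_pos'],o['eef_rot'])
E
```

```text
pics
top {'intrinsics': array([[449.50150593,   0.        , 319.75598621],
       [  0.        , 449.50150593, 233.79274757],
       [  0.        ,   0.        ,   1.        ]]), 'position': array([ 406.18714809,    2.6235912 , 1081.11175099]), 'orientation': array([ 0.75381961,  0.07803863, -0.0673412 , -0.64894617])}
side {'intrinsics': array([[437.47487178,   0.        , 316.79036739],
       [  0.        , 437.47487178, 235.90708972],
       [  0.        ,   0.        ,   1.        ]]), 'position': array([399.24562981, 552.49168343, 691.92985676]), 'orientation': array([-0.17572142, -0.06847549,  0.39131215,  0.90072631])}
0.1 [163.12675548 551.11412664 209.6505811 ] [-1.70108593e-04  1.43420670e-01  9.89661668e-01 -5.14864977e-04]
```

View pics/top0.png

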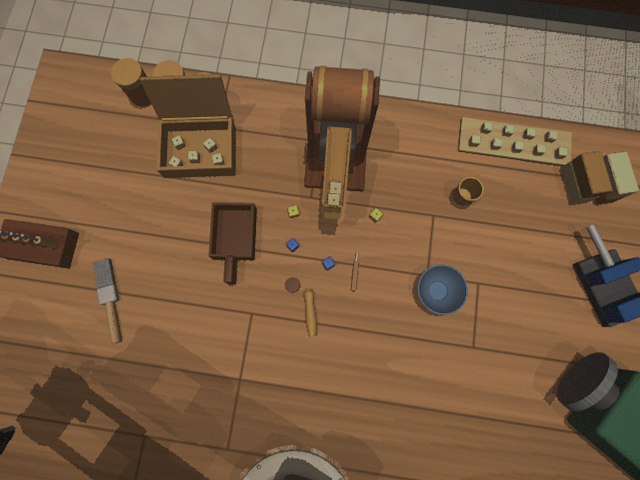

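View pics/side0.png

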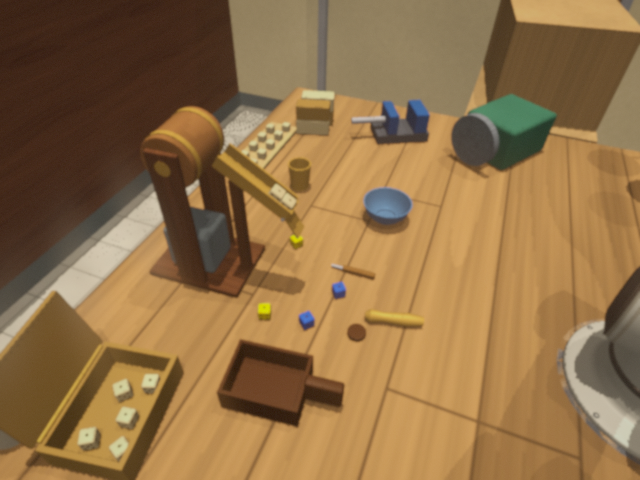

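The scoop is at (233,233) in the top view and (268,380) in the side view. The chute mouth is at about (333,212) top and (297,215) side. I'll zoom in on both.

```bash
cat > h.py <<'E'
import numpy as np,cv2
from scipy.spatial.transform import Rotation as R
from scipy.optimize import least_squares
from rig import r,kinematics,get_image,camera_params,finder
def cam(n):
    p=camera_params(n);q=p['orientation'];return p['intrinsics'],p['position'],R.from_quat([q[1],q[2],q[3],q[0]]).as_matrix()
C={n:cam(n) for n in('top','side')}
def proj(n,P):
    K,t,M=C[n];c=(np.atleast_2d(P)-t)@M*[1,-1,-1];u=c@K.T;return u[:,:2]/u[:,2:]
def ray(n,uv):
    K,t,M=C[n];d=M@(np.linalg.inv(K)@[uv[0],uv[1],1]*[1,-1,-1]);return t,d
def atz(n,uv,z):
    t,d=ray(n,uv);return t+d*(z-t[2])/d[2]
def tri(a,b):
    return least_squares(lambda P:np.r_[proj('top',P)[0]-a,proj('side',P)[0]-b],[450,0,150]).x
def crop(n,src,x0,y0,x1,y1,out,s=6):
    im=cv2.imread(src)[y0:y1,x0:x1];cv2.imwrite(out,cv2.resize(im,None,fx=s,fy=s,interpolation=cv2.INTER_CUBIC))
E
python3 - <<'E'
from h import *
crop('top','pics/top0.png',190,180,290,290,'pics/c1.png',5)
crop('top','pics/top0.png',295,60,385,260,'pics/c2.png',3)
crop('side','pics/side0.png',210,330,350,430,'pics/c3.png',5)
crop('side','pics/side0.png',200,130,330,250,'pics/c4.png',5)
for n in('top','side'):
  for k in('scoop','chute','scoop_handle','gate_pivot','die_a'):
    print(n,k,[(np.round(x['conf'],2),np.round(x['extent'])) for x in finder.recognise(n,k)][:6])
E
```

```text
top scoop [(np.float64(0.66), array([208., 204., 261., 288.]))]
top chute [(np.float64(0.61), array([303.,  63., 377., 218.]))]
top scoop_handle [(np.float64(0.62), array([208., 201., 258., 284.]))]
top gate_pivot [(np.float64(0.56), array([305.,  65., 380., 219.]))]
top die_a [(np.float64(0.7), array([328., 177., 344., 196.])), (np.float64(0.7), array([286., 203., 299., 216.])), (np.float64(0.62), array([328., 195., 335., 205.])), (np.float64(0.55), array([325., 258., 337., 271.])), (np.float64(0.41), array([287., 239., 299., 250.]))]
side scoop [(np.float64(0.6), array([218., 341., 342., 425.]))]
side chute [(np.float64(0.64), array([140., 105., 302., 299.]))]
side scoop_handle [(np.float64(0.87), array([217., 336., 343., 426.]))]
side gate_pivot [(np.float64(0.7), array([138., 107., 305., 298.]))]
side die_a [(np.float64(0.59), array([271., 186., 286., 202.])), (np.float64(0.51), array([330., 282., 344., 297.])), (np.float64(0.49), array([298., 310., 314., 329.])), (np.float64(0.46), array([281., 191., 296., 210.]))]
```

```bash
python3 -c "
import cv2,numpy as np
a=[cv2.imread(f'pics/c{i}.png') for i in(1,2,3,4)]
print([x.shape for x in a])"
```

```text
[(550, 500, 3), (600, 270, 3), (500, 700, 3), (600, 650, 3)]
```

View pics/c1.png

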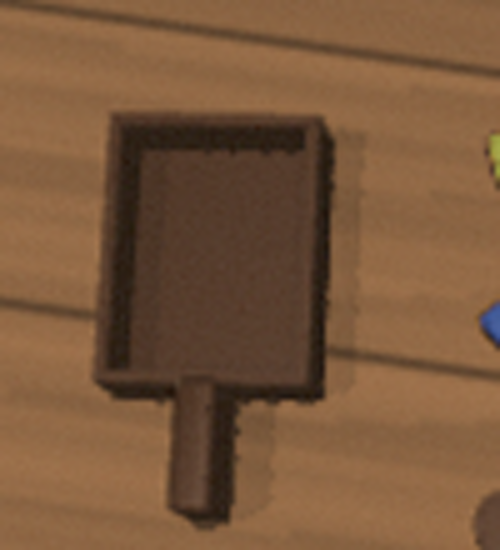

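View pics/c2.png

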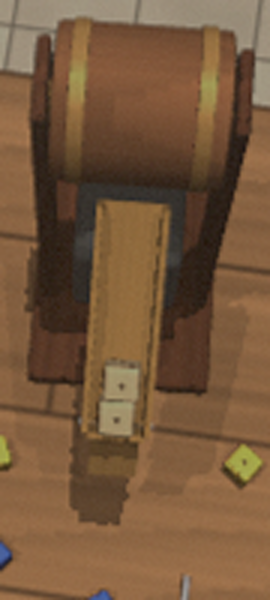

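View pics/c3.png

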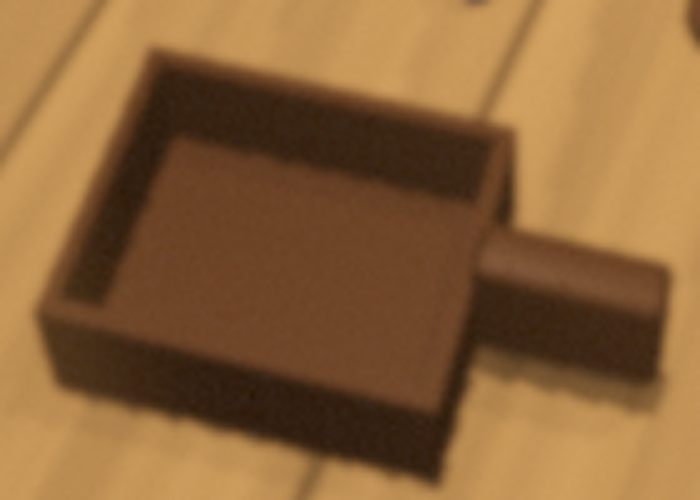

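View pics/c4.png

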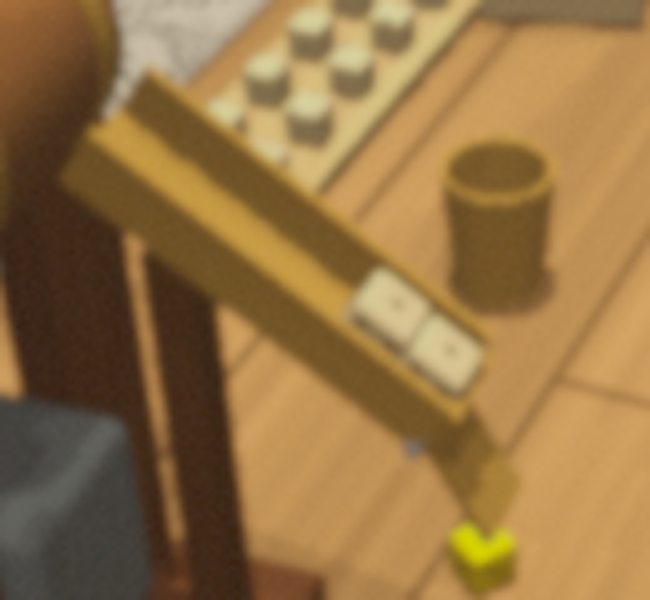

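```bash
python3 - <<'E'
from h import *
S=np.array([[65,50,50],[65,-50,50],[-65,50,50],[-65,-50,50],[-126,10,62],[-126,-10,62]])
T=np.array([[212,203.4],[255,203.4],[209.4,256.4],[253.2,257],[224,281.6],[231.6,282.4]])
D=np.array([[218.4,392.4],[241,340],[297.6,412.4],[312.6,356],[341,393],[343.6,383.6]])
def pose(p,S):
    c,s=np.cos(p[2]),np.sin(p[2]);return S@np.array([[c,s,0],[-s,c,0],[0,0,1]])+[p[0],p[1],0]
def fit(f,x0):
    o=least_squares(f,x0,loss='soft_l1');print(np.round(o.x,4));print(np.round(o.fun.reshape(-1,2),1).tolist());return o.x
p=fit(lambda p:np.r_[proj('top',pose(p,S))-T,proj('side',pose(p,S))-D].ravel(),[450,200,0])
fit(lambda p:(proj('top',pose(p,S))-T).ravel(),p)
fit(lambda p:(proj('side',pose(p,S))-D).ravel(),p)
print('handle',pose(p,np.array([[-98,0,42.]])))
print('chute')
print('pad L',tri([323.3,217.3],[298.4,235]),'pad R',tri([340.7,218.3],[303.6,226]),'pin L',tri([321.7,200],[282.6,219.4]))
e=[tri(a,b) for a,b in [([327.3,126.7],[218.6,155.4]),([351.7,127.7],[240,144.4]),([322.7,204],[293,212]),([346.7,206],[308,199])]]
print(np.round(e,1))
for i in(0,1):
    d=e[i]-e[i+2];print(np.degrees(np.arctan2(d[1],d[0])),np.degrees(np.arctan2(d[2],np.hypot(*d[:2]))),np.linalg.norm(d))
for uv in ([321.7,200],[345.7,202.7]): print('pin z190',atz('top',uv,190))
for uv in ([323.3,217.3],[340.7,218.3]): print('pad z147',atz('top',uv,147))
for uv in ([298.4,235],[303.6,226]): print('pad side z147',atz('side',uv,147))
E
```

```text
[5.993552e+02 2.425797e+02 1.362000e-01]
[[-0.7, -1.0], [-1.7, -0.5], [-1.6, 0.0], [-2.3, -0.0], [-1.6, 0.9], [-0.4, 0.2], [-1.9, -0.8], [-0.9, -1.8], [-0.3, -0.5], [1.1, -1.1], [1.9, 0.1], [1.9, -2.3]]
[5.997419e+02 2.393377e+02 1.364000e-01]
[[0.7, -1.0], [-0.3, -0.5], [-0.2, 0.1], [-0.9, 0.0], [-0.1, 0.9], [1.1, 0.2]]
[5.993137e+02 2.442063e+02 1.356000e-01]
[[-2.4, 0.1], [-1.3, -1.1], [-0.7, 0.5], [0.8, -0.3], [1.6, 1.1], [1.5, -1.4]]
handle [[502.26286592 229.27271145  42.        ]]
chute
pad L [634.84217979  29.1888501  155.39251799] pad R [640.63736186  -7.76895004 144.54452552] pin L [661.51148273  36.72920164 189.77406635]
[[771.1  42.5 297. ]
 [767.2  -5.9 294.5]
 [645.2  32.2 209.2]
 [643.4 -17.3 204. ]]
4.687180319962079 34.81490511230816 153.785190081947
5.274801561051873 36.05862189143817 153.86407389351737
pin z190 [661.69640073  36.77428236 190.        ]
pin z190 [663.33591519 -12.85564922 190.        ]
pad z147 [636.53169982  29.35788254 147.        ]
pad z147 [639.88821578  -7.765408   147.        ]
pad side z147 [638.816327   20.9888892 147.       ]
pad side z147 [639.66139804  -5.26199203 147.        ]
```

The only scoop-like things are the walnut scoop at (233,233) top and the blue bowl at (442,290) top. The box shape and handle in the close crop confirm the scoop. Fit: scoop (599,242), yaw 7.8°, handle (502,229). Chute pivot is at about (663,11), yaw about 4.8°; the measured slope of 35° and length of 153 mm match the description. Next is the grasp.

```bash
cat >> h.py <<'E'
def ori(deg):
    a=np.radians(deg)/2;return np.array([0,-np.sin(a),np.cos(a),0])
def show(out):
    a=get_image('top');b=get_image('side');cv2.imwrite(out+'t.png',a);cv2.imwrite(out+'s.png',b)
    cv2.imwrite(out+'.png',cv2.resize(np.hstack([a[100:340,170:490],b[100:460:,100:460][:,:]]) if 0 else np.hstack([cv2.resize(a[100:340,170:490],(480,360)),cv2.resize(b[80:440,100:420],(320,360))]),None,fx=1,fy=1))
E
python3 - <<'E'
from h import *
for p,d in(((502,229,23),7.8),((440,222,138),4.8),((441,-7,138),4.8),((540,1,138),4.8)): print(kinematics.inverse_kinematics(p,ori(d)))
q=ori(7.8)
r.goto((502,229,130),q); r.movel((502,229,23),rate=90,f_stop=8)
o=r.get_obs();print(o['t'],o['ee_pos'],o['wrist_force'])
r.grip(0.0,80)
o=r.get_obs();print(o['t'],o['grip_width'],o['ee_pos'],o['wrist_force'])
r.movel((502,229,60),rate=90)
o=r.get_obs();print(o['t'],o['grip_width'],o['wrist_force'],o['moment'])
show('pics/g1')
E
```

```text
[ 2.88334420e-01  2.38974610e-01  1.72859636e+00 -4.44089210e-16
  1.17402168e+00 -1.41859759e+00]
[ 3.10805809e-01  1.53572010e-02  1.73077183e+00 -4.44089210e-16
  1.39546362e+00 -1.34376632e+00]
[-1.90891575e-01 -9.61190694e-02  1.83776911e+00 -4.44089210e-16
  1.39994261e+00 -1.84546371e+00]
[-1.40854002e-01  1.13390187e-01  1.62646340e+00 -4.44089210e-16
  1.40173907e+00 -1.79542613e+00]
3.675 [502.35779549 229.10091382  23.59712824] [-0.51400494 -0.6176245   0.13383716]
4.2917 0.21040991912671592 [502.0539259  229.00590467  23.34531299] [-2.16208859 -0.90667773  5.70722738]
4.85 0.21071435686820267 [-0.04844188  0.27549913 -2.39433605] [-0.03001254  0.23430939  0.10319087]
```

View pics/g1.png

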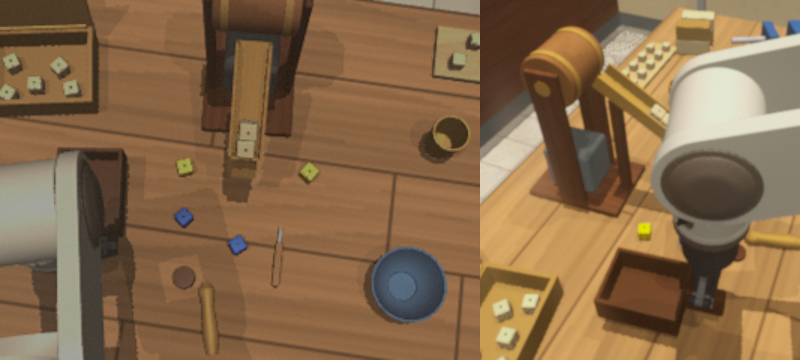

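The scoop is held (about 2.4 N, grip width steady). I'll carry it to the pre-push pose and check that it is level by reprojection.

```bash
python3 - <<'E'
from h import *
q=ori(4.8)
r.movel((430,222,138),rate=150,orientation=q)
r.movel((441,-7,138),rate=170)
o=r.get_obs();print(o['t'],o['grip_width'],o['ee_pos'],o['wrist_force'])
show('pics/p1')
a=np.radians(4.8);M=np.array([[np.cos(a),-np.sin(a),0],[np.sin(a),np.cos(a),0],[0,0,1]])
S=np.array([[65,50,50],[65,-50,50],[-65,-50,50],[-65,50,50],[65,50,0],[65,-50,0],[-65,50,0]])
P=(S-[-98,0,42])@M.T+np.array(o['ee_pos'])+[0,0,19]
for n,f,(x0,y0,x1,y1) in(('top','t',(250,150,400,300)),('side','s',(220,170,400,320))):
    im=cv2.imread(f'pics/p1{f}.png');im=cv2.resize(im[y0:y1,x0:x1],None,fx=3,fy=3,interpolation=cv2.INTER_CUBIC)
    for k,u in enumerate(proj(n,P)): cv2.circle(im,tuple(int(v) for v in (u-[x0,y0])*3+1),3,(0,255,0) if k<4 else (255,0,255),1)
    cv2.imwrite(f'pics/p1{f}c.png',im)
E
```

```text
7.3083 0.20927235425688667 [440.94549774  -6.48909015 137.96093407] [ 0.79199181 -0.05903099 -1.30702156]
```

View pics/p1tc.png

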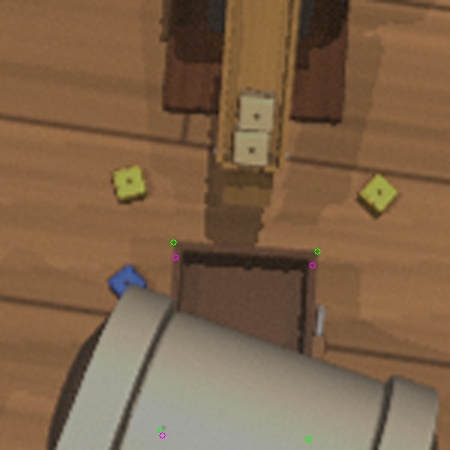

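View pics/p1sc.png

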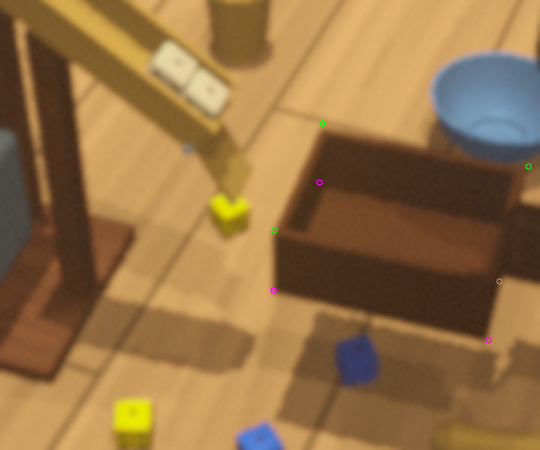

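Held level; the rim appears within about 3 mm of the prediction, slightly back and low. I'll push the paddle, raising by 2 mm.

```bash
python3 - <<'E'
from h import *
a=np.radians(4.8);u=np.array([np.cos(a),np.sin(a),0])
piv=np.array([663,11,0.])
def P(f,z=140): return piv+u*(f-163)+[0,0,z]
r.movel(P(-60),rate=60)
r.dwell(.2);print(r.get_obs()['wrist_force'])
print(r.movel(P(20),rate=90,f_stop=6))
print(r.movel(P(40),rate=50,f_stop=6))
r.dwell(1.3)
o=r.get_obs();print(o['t'],o['ee_pos'],P(40),o['wrist_force'],o['moment'],o['grip_width'])
show('pics/q1')
E
```

```text
[-0.33511192 -0.15708006 -1.95322028]
False
False
10.75 [540.43317223   0.71712258 140.01437967] [540.43137831   0.70762527 140.        ] [-0.71794693  0.28828032 -2.72376028] [0.00372083 0.35142866 0.03541579] 0.21654115799566223
```

View pics/q1.png

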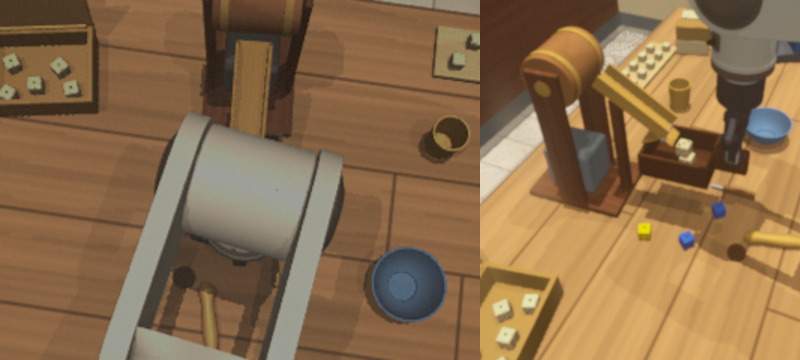

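```bash
python3 - <<'E'
from h import *
crop('s','pics/q1s.png',250,160,410,280,'pics/q1c.png',5)
E
```

```text
(no output)
```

View pics/q1c.png

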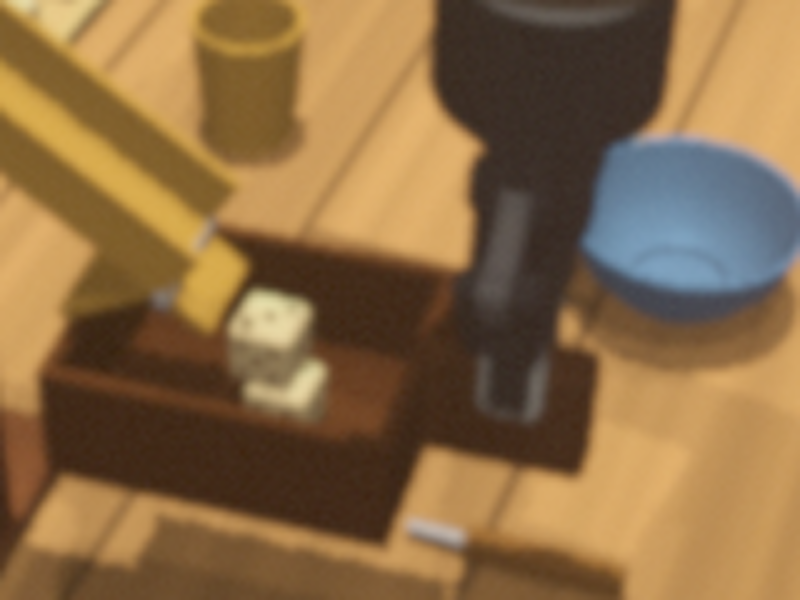

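The chute is empty and both dice are in the scoop, one resting on the other at (265,225) in the side view. I'll retract, carry it back and put it down.

```bash
python3 - <<'E'
from h import *
a=np.radians(4.8);u=np.array([np.cos(a),np.sin(a),0]);piv=np.array([663,11,0.])
r.movel(piv+u*(-65-163)+[0,0,140],rate=70)
r.movel((430,215,140),rate=110)
r.movel((502,229,60),rate=80,orientation=ori(7.8))
r.movel((502,229,30),rate=50)
r.dwell(.2);print(r.get_obs()['t'],r.get_obs()['wrist_force'])
print(r.movel((502,229,22.5),rate=15,f_stop=3))
o=r.get_obs();print(o['t'],o['ee_pos'],o['wrist_force'],o['grip_width'])
show('pics/d1');crop('s','pics/d1s.png',200,320,360,440,'pics/d1c.png',5)
E
```

```text
17.1333 [-0.4108892   0.30801914 -2.96781766]
True
17.5917 [501.88493921 228.9962684   23.31198098] [-1.80877893 -1.43645317  6.49133581] 0.21475407080552905
```

View pics/d1c.png

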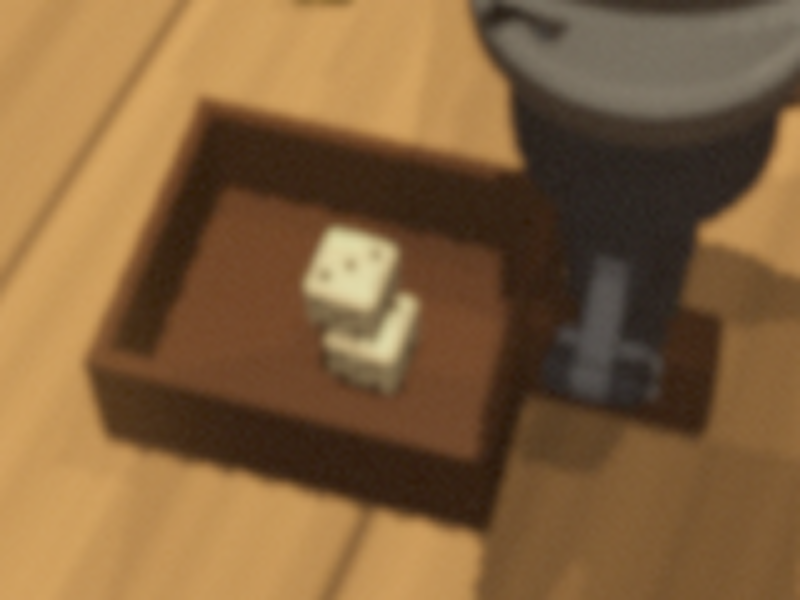

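```bash
python3 - <<'E'
from h import *
r.grip(0.8); r.movel((502,229,140),rate=90)
r.goto((420,330,230),ori(0)); r.dwell(.3)
o=r.get_obs();print(o['t'],o['wrist_force'])
show('pics/e1');crop('s','pics/e1s.png',200,320,360,440,'pics/e1c.png',4);crop('t','pics/e1t.png',170,160,330,300,'pics/e1tc.png',4)
E
```

```text
20.65 [ 0.06929323 -1.17667114 -0.16995617]
```

View pics/e1tc.png

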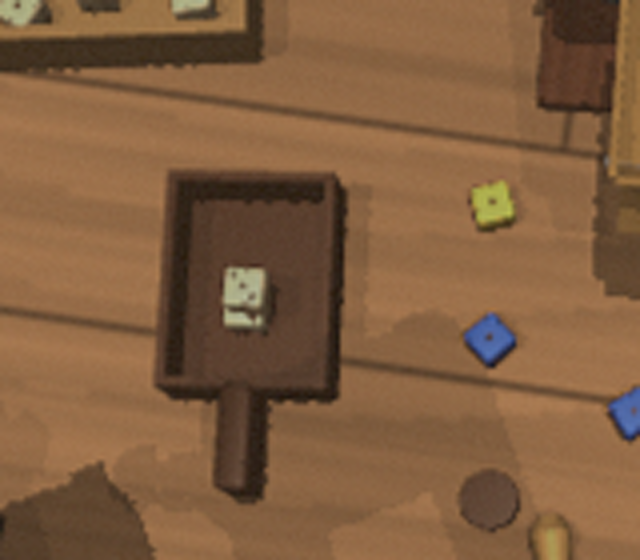

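View pics/e1s.png

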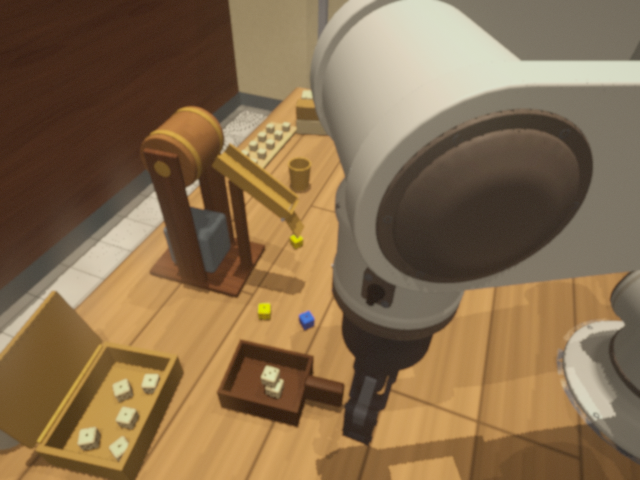

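Scoop flat at its old place (top 233,233), both dice in it at (231,234), chute empty, gripper clear.

```bash
python3 -c "
from h import *
r.job_done();print(r.get_obs()['t'])"
```

```text
the job is handed in; nothing more can be done
the job is handed in; nothing more can be done
```

The job is done and handed in at about 21 s of the 51 s allowed. I gripped the scoop by its handle, held it level under the chute and pushed the paddle open with its front wall. Both dice slid in. I then drew the scoop away, put it down where I found it, let go and moved clear.

**Last checks:**
- **Scoop:** the final pictures show it flat on the counter within a pixel or so of where it started, with nothing touching it.
- **Dice:** both horn dice are inside, one sitting on top of the other, and the stack did not shift during the carry or the release. The chute is empty.
- **Look-alikes:** I did not touch the blue or yellow dice. The final pictures show both yellow dice and the blue ones in view where they were.

**Small disagreements:**
- The two cameras differed by about 5 mm on the scoop's sideways position.
- The held rim appeared about 3 mm farther back and lower than I had calculated, so I raised the scoop by 2 mm before pushing.

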